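# Close a turntable's thrust bearing and grease it with a push gun

### The arm

A 6-joint arm with a two-finger parallel gripper is mounted at the origin on a cart in front of the work surface, level with it; the furniture and walls round the work are solid. World frame = base frame: x ahead of the robot, y to its left, z up, the work surface at z = 0. Lengths are in m, angles in rad, forces in N, time in s.
With the tool pointing down it reaches from about 0.3 to 0.875 m from the base axis. Payload 6.4 kg.
Tool frame: the origin (TCP) lies at the very end of the fingers, on their centre line; the grasp point (between the pads) lies 19 mm behind it; z points along the fingers, y is the line along which they close (so a half turn about z gives the same grasp; the last joint's range is limited). The gripper opens to 85 mm and grips with 20 to 120 N. Pads are 22 mm wide; open, the fingers measure 114 mm over their backs; the gripper's body (76 mm by 85 mm) begins 54 mm behind the grasp point. The pads swing forward as they close: fully open they stand 13 mm farther back than shut.
Start: joints at [-1.312, 0.181, 1.607, -0, 1.354, -0.206], TCP at [0.258, -0.514, 0.231] pointing down, gripper open.
Joint ranges: [-2.99, 2.99], [-0.89, 2.07], [0.3, 2.58], [-1.14, 4.28], [0, 2.63], [-3.12, 3.12]. Speed limits (rad/s): [2.57, 2.57, 3.01, 3.14, 3.14, 3.14].

### API

Orientations are given as a unit quaternion [w, x, y, z].
In Python, from bench import ctrl gives the robot as it stands.
- The arm moves only by the tool jog_arm, never from a script. Its argument "series" is a list that holds one entry, the list of rows, each a list of 7 numbers: the shift along the tool's x, y, z in mm, then the turn, a rotation vector about the tool's x, y, z in rad, then the finger opening in mm, from 0 to 85.4. In form: [[[tx, ty, tz, rx, ry, rz, gripper], ...]]. A call has exactly 10 rows; each row shifts and turns the commanded pose from where the row before left it, along the tool's axes as they then stand; what a row does not reach is not made up. A row lasts 1/10 s, in which the tool goes at most 50 mm and 8.59 degrees, less where a joint would pass 70% of its speed; a pose out of reach is approached as far as the arm can. A call with a gripper value outside its range is refused whole. The fingers move at their own pace and stop on an object; the grip force is fixed at half the most. Time passes only in rows, so rows that do not move let the fingers close, or fill a call up. It gives the time, the measured TCP pose, the force, the opening and the grip force at its end, in the units of the state.
- ctrl.get_obs(): the state, without advancing time (a new reading comes with each control period).
- ctrl.camera(name): name is "side" or "top"; returns a dict with "frame" (400x640x3 uint8, blue, green, red), "z_map" (400x640 float32, m along the optical axis (not along the pixel's ray), 0 where there is no reading), "fx", "fy", "cx", "cy" (pixels), "xyz" and "rotation" of the camera in the world. Camera axes: x right, y down, z forward; pixel columns grow to the right and rows downward; lengths in m; the calibration is good to about 2 mm. A picture is of the moment at which its call begins.
- ctrl.hand_in(): hands the job in; it is judged then, once.
The state is a dict: "time_s": time; "q": joint angles; "dq": joint speeds; "joint_efforts": joint torques, N m; "eef_pos": TCP position; "eef_rot": TCP orientation; "wrist_force": force on the tool from outside, world axes, zero at the start; "torque": the same for the moment, N m; "opening": opening from 0.0 (shut) to 1.0 (fully open); "grasp_force": force on a finger pad.
Only numpy, scipy, OpenCV 4.12 (cv2) and the standard library are available. Lean on these libraries where they do the work, as an engineer would, in place of code of your own. Each camera call takes 0.05 s, during which the arm holds its last target. There are 200 camera calls.

### The job

Finish servicing the carving turntable's pivot: lay the brass ball cage over the spindle so that it lies flat on the lower race, then lay the steel bearing cap over the spindle flat on the cage, right way up (its narrow hub upward). Then take the push-type grease gun, press its coupler straight onto the tilted grease nipple until it snaps over the ball head, keep pushing until the nozzle is driven well past half its travel back into the barrel against its spring, and finish with the gun still in the gripper, held pushed in like that. Leave the marker, the graver and the bone blank where they lie.

Things in the scene. Friction and masses are not known exactly. Their poses are not given: they have to be found in the camera images.
- pivot_base: Grey cast turntable pivot, fixed (sizes in mm). Origin: centre of its underside. Round foot 100 dia, 10 high; housing 72 dia up to z 34; bright lower race 56 dia, its top at z 38; bright spindle 28 dia up to z 55, then tapering to 18 dia at z 62. A 20 dia boss with the nipple sticks out of the housing on its +x side; within 40 degrees of it, there is no room for a finger beside the race.
- nipple_head (a point): (mm) Centre of the brass nipple's ball head, 12 dia. Its z axis points out of the nipple along its axis: outward to the base's +x side and 30 degrees up from level. The head lies 64.6 out (+x) and 38 up from the base's origin. Neck 8.5 dia, 15 long; then hex 14 across; then the boss. Fixed to the base.
- ball_cage: (mm) Brass ring with steel balls all round, loose, lies flat: 56 outside dia, 31 bore, 8 thick, 0.09 kg. Lay it the way up it lies. Origin: centre of its underside, z up. Seated on the race its origin is 38 above the base's. The cage and the cap may lie in each other's places.
- bearing_cap: (mm) Plain steel stepped ring, loose, lies flat: flange 56 dia, 9 thick; on it a hub 42 dia, 6 high; bore 31 through; 0.15 kg. Origin: centre of its underside (flange face), z up. Seated on the cage its origin is 46 above the base's.
- grease_gun: (mm) Push-type grease gun, loose, lies on two eight-sided collars 34 across. Origin: under the middle of the grip; x runs to its nose; its axis is 17 above the bench. Bright round grip 28 dia from x -57 to 37; collars at x -78 to -57 and 37 to 49; slim nozzle 11 dia, coupler 25 dia at x 84 to 112. About 0.4 kg, balances at x 5 to 10. The front collar can take the push of the fingers.
- coupler_seat (a point): (mm) Point on the gun's axis inside the coupler where the nipple's ball centre lies once snapped on; x axis along the nose. At gun x 100, z 17 with the nozzle out; it moves with the nozzle. Mouth 12 ahead of it, 21 wide, funnels to a 14 bore; four sprung balls 4 ahead of it ride over the head (about 5 N) and close behind it. Keep within 10 degrees of square.
- gun_nozzle (a joint): How far the nozzle is pushed back into the gun's barrel, m: 0 out, 0.014 at the stop. Its spring gives 11 N at 0 and 17.5 N at 0.014, along the gun's axis; so the coupler snaps on before the nozzle gives. Past half is over 0.007.
- marker: Black and white marker pen, 13x135x13, loose bystander; origin: centre of its underside.
- graver: Wooden-handled graver, 22x144x22, loose bystander; origin: centre of its underside.
- fin_blank: Flat bone blank, 37x76x6, loose bystander; origin: centre of its underside.

How it is judged:
On the way, in this order (a step that is already met when the one before it is completed fails the run):
1. the ball cage lies flat and centred on the lower race, let go (horizontal distance between ball_cage and pivot_base below 0.004 m and z of ball_cage in the frame of pivot_base between 0.035 and 0.041 m and angle between ball_cage's own z axis and vertical below 0.08 rad and contact force between the fingers and ball_cage below 0.3 N), for 0.2 s.
2. the bearing cap lies flat and centred on the cage, let go (horizontal distance between each of ball_cage, bearing_cap and pivot_base below 0.004 m and z of ball_cage in the frame of pivot_base between 0.035 and 0.041 m and angle between each of ball_cage, bearing_cap's own z axis and vertical below 0.08 rad and z of bearing_cap in the frame of pivot_base between 0.043 and 0.049 m and contact force between the fingers and bearing_cap below 0.3 N), for 0.2 s.
3. the coupler is snapped squarely on the nipple and the nozzle is pushed in, the gun in the fingers (distance between coupler_seat and nipple_head below 0.003 m and angle between the x axis of coupler_seat and the z axis of nipple_head, either way round below 0.17 rad and value of joint gun_nozzle above 0.007 m and contact force between the fingers and grease_gun above 1 N), for 0.3 s.
At the end, for the whole second after the job is handed in: Cage flat on the race, cap flat on the cage, both within 4 mm of the pivot's axis; the coupler's seat point within 3 mm of the nipple head's centre, axes within 10 degrees; nozzle pushed in more than half, 7 mm of its 14; the fingers still hold the gun (all of step 3 and horizontal distance between each of ball_cage, bearing_cap and pivot_base below 0.004 m and z of ball_cage in the frame of pivot_base between 0.035 and 0.041 m and angle between each of ball_cage, bearing_cap's own z axis and vertical below 0.08 rad and z of bearing_cap in the frame of pivot_base between 0.043 and 0.049 m); the arm keeps its last pose, push and grip.
It fails at once if the marker, the graver or the bone blank is knocked away (moved more than 40 mm) (distance of any of marker, graver, fin_blank from where it was at the start of the episode above 0.04 m).
It also fails if it takes over 72 s, if anything falls off the work surface, if the arm or the gripper's body presses on something with over 40 N, if the wrist force passes 120 N, or if a joint passes its speed limit or range.

## Working session

There is one attempt and no reset: what is moved stays moved. The work goes in short steps, Python scripts to look and compute and a tool call to move; the robot and the scene stay as the last step left them, time stands still between calls to the robot, and variables do not carry over. Pictures are saved under pics/ and viewed, at most 10 in all, crops included, and the job is handed in when it is done.

Besides the shell and the picture viewer there is one more tool, called after ">>>" by a JSON object that holds its "name" and its "arguments". jog_arm: Moves the arm, as the interface text tells. Its arguments: {"type":"object","properties":{"series":{"type":"array"}},"required":["series"]}

```bash
mkdir -p pics; ls; python3 - <<'E'
from bench import ctrl
import cv2,numpy as np
print(ctrl.get_obs())
for n in("top","side"):
    c=ctrl.camera(n); cv2.imwrite(f"pics/{n}0.png",c["frame"]); np.savez(f"{n}0.npz",**c)
    print(n,c["fx"],c["fy"],c["cx"],c["cy"],c["xyz"],c["rotation"])
E
```

```text
pics
{'time_s': 0.0, 'q': array([-1.31231328e+00,  1.81578650e-01,  1.60798147e+00, -7.45024647e-06,
        1.35380829e+00, -2.06281786e-01]), 'dq': array([-1.23573211e-04,  7.57010447e-04,  7.50772776e-04, -1.31612822e-06,
       -8.73454459e-04, -6.26645453e-04]), 'joint_efforts': array([-1.34380003e-03, -4.44872189e+01, -3.51337123e+01, -4.99698563e-04,
        9.29112837e-03,  2.15682815e-05]), 'eef_pos': array([ 0.25760271, -0.51345788,  0.23037584]), 'eef_rot': array([-8.87478018e-04,  9.73119926e-01,  2.30297245e-01, -2.68072932e-05]), 'wrist_force': array([ 0.09538751, -0.26422228,  0.0870264 ]), 'torque': array([ 0.02188822, -0.05416817,  0.00837661]), 'grasp_force': 0.0, 'opening': 1.0012632290001433}
top 441.65296747672517 441.65296747672517 318.54897509812616 197.19359251480847 [0.43346588 0.19717797 0.91117099] [ 0.06992313 -0.68955072  0.71679344 -0.07640508]
side 483.99342418926875 483.99342418926875 317.88897361541603 205.50232644782417 [0.50131747 0.86880984 0.58303433] [ 0.025195   -0.05175861  0.89725269 -0.43774863]
```

View pics/top0.png

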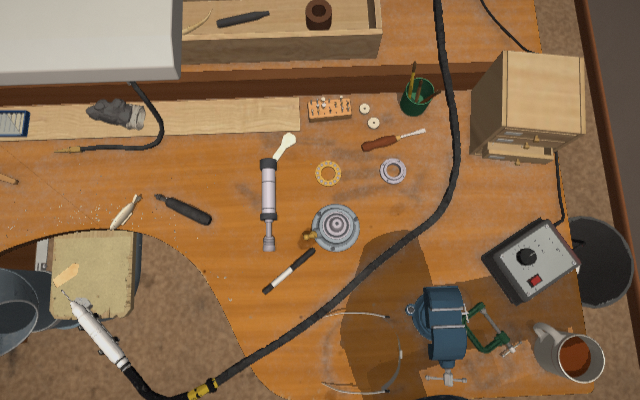

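View pics/side0.png

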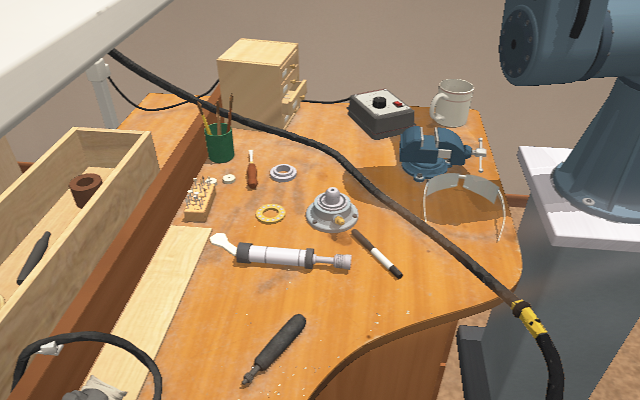

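The top view shows the gun at about (268,190), nose down the image. The pivot is at (337,227) with its nipple at (308,236), the cage at (328,173) and the cap at (393,171). The marker is at (290,270), the graver at (390,140) and the bone blank at (285,147). The side view shows the same layout.

```bash
cat > h.py <<'E'
import cv2,numpy as np
from scipy.spatial.transform import Rotation as R
def rot(q): return R.from_quat(np.roll(q,-1)).as_matrix()
def cloud(c):
    v,u=np.mgrid[0:400,0:640]; z=c["z_map"]
    P=np.stack([(u-c["cx"])/c["fx"]*z,(v-c["cy"])/c["fy"]*z,z],-1)
    W=P@rot(c["rotation"]).T+c["xyz"]; W[z==0]=np.nan
    return W
def ray(c,uv,h):
    uv=np.atleast_2d(uv).astype(float)
    d=np.c_[(uv[:,0]-c["cx"])/c["fx"],(uv[:,1]-c["cy"])/c["fy"],np.ones(len(uv))]@rot(c["rotation"]).T
    return c["xyz"]+d*((h-c["xyz"][2])/d[:,2])[:,None]
E
python3 - <<'E'
from h import *
t=np.load("top0.npz");s=np.load("side0.npz")
np.set_printoptions(precision=4,suppress=True)
W=cloud(t);WS=cloud(s)
print("axes",rot(t["rotation"]))
for n,uv in dict(gun=(268,190),coup=(268,240),pivtop=(337,227),nip=(308,236),cage=(328,162),cap=(393,161),bench=(350,190),hose=(420,225),hose2=(320,306),blank=(285,147),mark=(290,270),hose3=(455,120)).items(): print(n,W[uv[1],uv[0]])
# objects by height, region
def sel(W,lo,hi,x,y): return (W[...,2]>lo)&(W[...,2]<hi)&(W[...,0]>x[0])&(W[...,0]<x[1])&(W[...,1]>y[0])&(W[...,1]<y[1])
for nm,c,Wc in(("top",t,W),("side",s,WS)):
    for n,uvt in dict(cage=(328,173),cap=(393,171),piv=(337,227)).items():
        g=ray(t,uvt,0.01)[0]
        m=sel(Wc,0.004,0.1,(g[0]-.06,g[0]+.06),(g[1]-.06,g[1]+.06)).astype(np.uint8)
        k,l,st,ce=cv2.connectedComponentsWithStats(m)
        for i in range(1,k):
            if st[i,4]>60:
                P=Wc[l==i]; print(nm,n,st[i],"mid",(np.percentile(P,1,0)+np.percentile(P,99,0))/2,np.percentile(P,1,0),np.percentile(P,99,0))
E
python3 -c "
import cv2
a=cv2.imread('pics/top0.png')[110:290,240:430]; b=cv2.imread('pics/side0.png')[140:290,190:410]
a=cv2.resize(a,None,fx=2.1,fy=2.1,interpolation=2);b=cv2.resize(b,None,fx=1.8,fy=1.8,interpolation=2)
b=cv2.copyMakeBorder(b,0,a.shape[0]-b.shape[0],0,0,0);import numpy as np
cv2.imwrite('pics/crop0.png',np.hstack([a,b]))"
```

```text
axes [[-0.0393 -0.9778  0.2056]
 [-0.9992  0.0374 -0.0131]
 [ 0.0051 -0.206  -0.9785]]
gun [0.6383 0.2884 0.027 ]
coup [0.5352 0.2897 0.0298]
pivtop [0.5516 0.1524 0.0617]
nip [0.5387 0.2094 0.0414]
cage [0.6993 0.162  0.0066]
cap [0.6933 0.0254 0.0169]
bench [ 0.6381  0.1178 -0.001 ]
hose [ 0.5558 -0.0206  0.0137]
hose2 [0.4022 0.1908 0.0023]
blank [0.7357 0.2525 0.008 ]
mark [0.4751 0.2483 0.0129]
hose3 [ 0.7649 -0.1014  0.0554]
top cage [315 161  26  26 347] mid [0.6752 0.164  0.0069] [0.6487 0.1376 0.0041] [0.7017 0.1905 0.0097]
top cap [364 143  28   9 145] mid [0.726  0.0561 0.0154] [0.7189 0.0273 0.0088] [0.7332 0.0849 0.022 ]
top cap [380 159  26  25 386] mid [0.674  0.0263 0.0107] [ 0.6478 -0.0001  0.0045] [0.7001 0.0526 0.017 ]
top piv [ 308  204   52   48 1833] mid [0.5583 0.1551 0.0344] [0.5118 0.1069 0.0061] [0.6048 0.2033 0.0627]
side cage [256 204  29  19 298] mid [0.6743 0.1663 0.0063] [0.648  0.14   0.0041] [0.7006 0.1926 0.0085]
side cap [270 164  26  17 306] mid [0.6739 0.0326 0.0098] [0.6477 0.0085 0.0042] [0.7    0.0566 0.0155]
side cap [249 167   9  18  82] mid [0.7257 0.0602 0.0153] [0.7181 0.035  0.0093] [0.7333 0.0853 0.0212]
side piv [ 306  187   52   45 1601] mid [0.5579 0.1683 0.0332] [0.5119 0.1321 0.0047] [0.6038 0.2045 0.0618]
```

View pics/crop0.png

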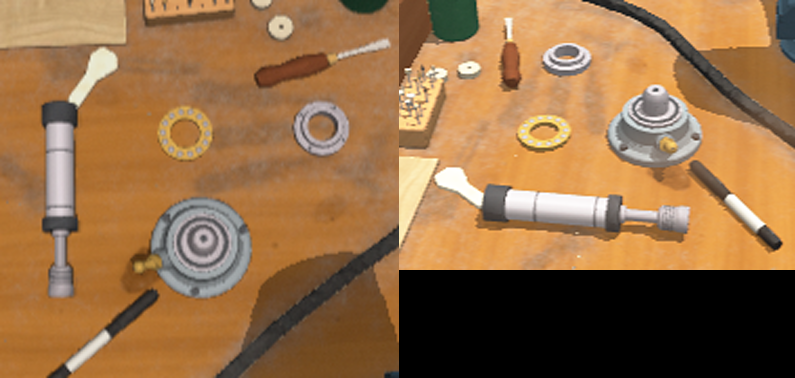

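```bash
cat > meas.py <<'E'
from h import *
np.set_printoptions(precision=4,suppress=True)
def circ(P,nm):
    c,r=cv2.minEnclosingCircle(P[:,:2].astype(np.float32)*1000); print(nm,np.array(c),"r",round(r,1),"n",len(P))
def near(W,c,r,lo,hi):
    return W[(np.hypot(W[...,0]-c[0],W[...,1]-c[1])<r)&(W[...,2]>lo)&(W[...,2]<hi)]
if __name__=="__main__":
  for f in("top0","side0"):
    c=np.load(f+".npz");W=cloud(c);hsv=cv2.cvtColor(c["frame"],cv2.COLOR_BGR2HSV)
    print(f)
    circ(near(W,(.675,.165),.036,.004,.012),"cage")
    circ(near(W,(.674,.029),.036,.004,.02),"cap"); circ(near(W,(.674,.029),.036,.0125,.02),"cap hub")
    circ(near(W,(.5565,.154),.043,.0315,.036),"housing");circ(near(W,(.5565,.154),.032,.0365,.042),"race");circ(near(W,(.5565,.154),.02,.060,.07),"spindle top");circ(near(W,(.5565,.154),.055,.006,.0125),"foot")
    m=(hsv[...,0]>12)&(hsv[...,0]<28)&(hsv[...,1]>110)&(np.abs(W[...,0]-.538)<.04)&(np.abs(W[...,1]-.21)<.035)&(W[...,2]>.015)
    P=W[m];print("brass n",len(P),"mean",P.mean(0));print(P[np.argsort(P[:,1])][::max(1,len(P)//14)])
    v,u=np.where(m);print("px",u.mean(),v.mean(),u.min(),u.max(),v.min(),v.max())
    G=W[(W[...,2]>.008)&(W[...,2]<.05)&(abs(W[...,1]-.289)<.022)&(W[...,0]>.50)&(W[...,0]<.72)]
    for x in np.arange(.505,.715,.01):
        Q=G[abs(G[:,0]-x)<.005]
        if len(Q)>3: print("gun x%.3f ymid %.4f w %.4f zmax %.4f"%(x,(Q[:,1].min()+Q[:,1].max())/2,np.ptp(Q[:,1]),Q[:,2].max()))
E
python3 meas.py
```

```text
top0
cage [674.8436 163.5992] r 28.0 n 347
cap [673.9807  25.8781] r 28.3 n 387
cap hub [677.207   27.6991] r 24.1 n 123
housing [558.9789 158.5586] r 39.4 n 347
race [556.2035 154.9411] r 30.6 n 352
spindle top [557.7183 153.0738] r 10.9 n 75
foot [558.6357 153.1283] r 49.8 n 583
brass n 76 mean [0.54   0.2055 0.0368]
[[0.545  0.1934 0.034 ]
 [0.5451 0.1954 0.0342]
 [0.5493 0.1972 0.0333]
 [0.5388 0.1976 0.0368]
 [0.5434 0.1994 0.033 ]
 [0.5473 0.2013 0.0342]
 [0.5376 0.2017 0.0318]
 [0.541  0.2035 0.0368]
 [0.5413 0.2055 0.0351]
 [0.5394 0.2075 0.0354]
 [0.5368 0.2095 0.0407]
 [0.5346 0.2115 0.0432]
 [0.5348 0.2135 0.0422]
 [0.5368 0.2154 0.0427]
 [0.5346 0.2174 0.0458]
 [0.5354 0.2195 0.0395]]
px 309.9736842105263 235.56578947368422 303 316 231 240
gun x0.515 ymid 0.2904 w 0.0230 zmax 0.0313
gun x0.525 ymid 0.2897 w 0.0224 zmax 0.0303
gun x0.535 ymid 0.2898 w 0.0222 zmax 0.0315
gun x0.545 ymid 0.2905 w 0.0166 zmax 0.0280
gun x0.555 ymid 0.2896 w 0.0101 zmax 0.0238
gun x0.565 ymid 0.2903 w 0.0085 zmax 0.0235
gun x0.575 ymid 0.2897 w 0.0325 zmax 0.0353
gun x0.585 ymid 0.2894 w 0.033
[... 1484 characters left out ...]
 x0.555 ymid 0.2943 w 0.0092 zmax 0.0229
gun x0.565 ymid 0.2933 w 0.0102 zmax 0.0229
gun x0.575 ymid 0.2957 w 0.0291 zmax 0.0347
gun x0.585 ymid 0.2971 w 0.0266 zmax 0.0346
gun x0.595 ymid 0.2950 w 0.0239 zmax 0.0315
gun x0.605 ymid 0.2945 w 0.0232 zmax 0.0319
gun x0.615 ymid 0.2945 w 0.0270 zmax 0.0322
gun x0.625 ymid 0.2952 w 0.0231 zmax 0.0317
gun x0.635 ymid 0.2938 w 0.0256 zmax 0.0318
gun x0.645 ymid 0.2942 w 0.0240 zmax 0.0314
gun x0.655 ymid 0.2944 w 0.0244 zmax 0.0316
gun x0.665 ymid 0.2950 w 0.0224 zmax 0.0320
gun x0.675 ymid 0.2944 w 0.0244 zmax 0.0323
gun x0.685 ymid 0.2917 w 0.0340 zmax 0.0350
gun x0.695 ymid 0.2963 w 0.0270 zmax 0.0350
gun x0.705 ymid 0.2950 w 0.0263 zmax 0.0349
```

```bash
cat > d.py <<'E'
import sys
from h import *
from bench import ctrl
np.set_printoptions(precision=4,suppress=True)
def delta(p,Rt,o=None):
    "shift (mm) and rotvec in current tool axes to reach pose p,Rt"
    o=o or ctrl.get_obs(); R0=rot(o["eef_rot"])
    print("t",o["time_s"],"pos",o["eef_pos"],"q",o["q"],"F",o["wrist_force"],"open",o["opening"]*85.4,"grip",o["grasp_force"])
    print("shift",R0.T@(np.array(p)-o["eef_pos"])*1000,"rv",R.from_matrix(R0.T@Rt).as_rotvec())
def down(yaw): c,s=np.cos(np.radians(yaw)),np.sin(np.radians(yaw)); return np.array([[c,s,0],[s,-c,0],[0,0,-1.]])
if __name__=="__main__":
    a=[float(v) for v in sys.argv[1:]]; delta(a[:3],down(a[3]))
E
```

>>> {"name": "jog_arm", "arguments": {"series": [[[0,0,0,0,0,-0.138,85],[0,0,0,0,0,-0.138,85],[0,0,0,0,0,-0.138,85],[0,0,0,0,0,-0.138,85],[0,0,0,0,0,-0.138,85],[0,0,0,0,0,-0.138,85],[0,0,0,0,0,-0.138,85],[0,0,0,0,0,-0.138,85],[20,12,0,0,0,0,75],[30,18,0,0,0,0,75]]]}}

```text
time_s: 1.1
eef_pos: [0.2872, -0.4643, 0.2307]
eef_rot: [-0.0, 0.709, 0.706, 0.0]
wrist_force: [1.0, 0.4, 1.3]
opening: 0.879
grasp_force: 0.0
```

>>> {"name": "jog_arm", "arguments": {"series": [[[34,21,0,0,0,0,70],[34,21,0,0,0,0,70],[34,21,0,0,0,0,70],[34,21,0,0,0,0,70],[34,21,0,0,0,0,70],[34,21,0,0,0,0,70],[34,21,0,0,0,0,70],[34,21,0,0,0,0,70],[34,21,0,0,0,0,70],[34,21,0,0,0,0,70]]]}}

```text
time_s: 2.1
eef_pos: [0.4989, -0.1228, 0.231]
eef_rot: [-0.0, 0.708, 0.706, -0.0]
wrist_force: [0.5, -0.8, -0.5]
opening: 0.822
grasp_force: 0.0
```

>>> {"name": "jog_arm", "arguments": {"series": [[[34,21,10,0,0,0,70],[34,21,10,0,0,0,70],[34,21,15,0,0,0,70],[34,21,15,0,0,0,70],[34,21,20,0,0,0,70],[34,21,20,0,0,0,70],[30,15,20,0,0,0,70],[20,10,10,0,0,0,70],[0,0,10,0,0,0,70],[0,0,0,0,0,0,70]]]}}

```text
time_s: 3.1
eef_pos: [0.6483, 0.1294, 0.0987]
eef_rot: [-0.001, 0.707, 0.707, -0.002]
wrist_force: [-0.0, -0.3, -0.6]
opening: 0.819
grasp_force: 0.0
```

```bash
python3 d.py .675 .165 .02 90; python3 - <<'E'
from bench import ctrl
import cv2
cv2.imwrite("pics/s1.png",ctrl.camera("side")["frame"][100:320,120:480])
E
```

```text
t 3.1 pos [0.6483 0.1294 0.0987] q [ 0.018   0.504   1.4677 -0.0003  1.1743  0.019 ] F [-0.044  -0.2539 -0.6253] open 69.92165044834532 grip 0.0
shift [35.6596 27.0179 78.581 ] rv [-0.0044  0.0004 -0.0009]
```

View pics/s1.png

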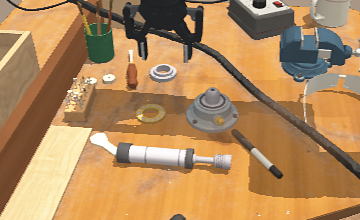

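The view shows the open gripper above and to the right of the cage (150,113 in the crop), with everything else undisturbed.

>>> {"name": "jog_arm", "arguments": {"series": [[[12,9,10,0,0,0,68],[12,9,15,0,0,0,68],[11.7,9,15,0,0,0,68],[0,0,15,0,0,0,68],[0,0,8,0,0,0,68],[0,0,6,0,0,0,68],[0,0,0,0,0,0,68],[0,0,0,0,0,0,68],[0,0,0,0,0,0,68],[0,0,0,0,0,0,68]]]}}

```text
time_s: 4.15
eef_pos: [0.6776, 0.1648, 0.0332]
eef_rot: [0.0, 0.708, 0.706, 0.0]
wrist_force: [0.9, 0.4, -0.6]
opening: 0.795
grasp_force: 0.0
```

```bash
python3 d.py .675 .165 .00 90; python3 - <<'E'
from meas import *
from bench import ctrl
for n in("side","top"):
    c=ctrl.camera(n);W=cloud(c);np.savez(n+"1.npz",**c)
    P=W[(abs(W[...,0]-.675)<.07)&(abs(W[...,1]-.165)<.03)&(W[...,2]>.012)&(W[...,2]<.12)]
    for a,b in((.60,.65),(.70,.75)):
        Q=P[(P[:,0]>a)&(P[:,0]<b)]
        if len(Q): print(n,a,len(Q),np.sort(Q[:,2])[:12],"x",np.percentile(Q[:,0],[2,98]),"y",np.percentile(Q[:,1],[2,98]))
c=np.load("side1.npz");cv2.imwrite("pics/s2.png",cv2.resize(c["frame"][130:260,200:380],None,fx=4,fy=4))
E
```

```text
t 4.15 pos [0.6776 0.1648 0.0332] q [0.0689 0.6545 1.3857 0.     1.1001 0.071 ] F [ 0.8751  0.3957 -0.6465] open 67.85664312124277 grip 0.0
shift [ 0.1574 -2.6463 33.1487] rv [ 0.0013 -0.0001 -0.0021]
side 0.6 528 [0.0404 0.0421 0.0424 0.0427 0.0427 0.0438 0.0444 0.0446 0.0449 0.0453
 0.046  0.0462] x [0.6102 0.6485] y [0.154  0.1835]
side 0.7 492 [0.0397 0.0398 0.0405 0.0412 0.0412 0.0419 0.0422 0.0431 0.0433 0.0435
 0.0435 0.0441] x [0.7023 0.7418] y [0.1567 0.1839]
```

View pics/s2.png

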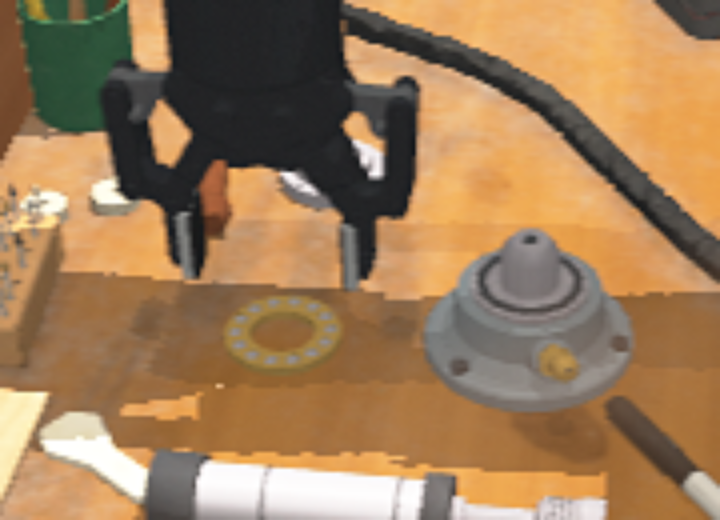

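The side view confirms the fingertips straddle the cage, about 7 mm above the TCP at this opening, so the TCP can go slightly below bench level.

>>> {"name": "jog_arm", "arguments": {"series": [[[0,-2.6,10,0,0,0,68],[0,0,10,0,0,0,68],[0,0,8,0,0,0,68],[0,0,4,0,0,0,68],[0,0,3,0,0,0,68],[0,0,0.5,0,0,0,68],[0,0,0,0,0,0,60],[0,0,0,0,0,0,52],[0,0,0,0,0,0,50],[0,0,0,0,0,0,50]]]}}

```text
time_s: 5.25
eef_pos: [0.6753, 0.1649, -0.0019]
eef_rot: [0.001, 0.708, 0.706, 0.001]
wrist_force: [-1.5, -0.4, 5.1]
opening: 0.624
grasp_force: 62.0
```

>>> {"name": "jog_arm", "arguments": {"series": [[[0,0,0,0,0,0,50],[0,0,-2,0,0,0,50],[0,0,-5,0,0,0,50],[0,0,-8,0,0,0,50],[0,0,-15,0,0,0,50],[0,0,-20,0,0,0,50],[0,0,-20,0,0,0,50],[0,0,-10,0,0,0,50],[0,0,0,0,0,0,50],[0,0,0,0,0,0,50]]]}}

```text
time_s: 6.25
eef_pos: [0.6743, 0.1648, 0.0767]
eef_rot: [-0.0, 0.708, 0.706, -0.0]
wrist_force: [0.6, -1.1, -0.9]
opening: 0.622
grasp_force: 62.9
```

```bash
python3 d.py .5583 .155 .04 90; python3 - <<'E'
from meas import *
from bench import ctrl
c=ctrl.camera("side");W=cloud(c);np.savez("side2.npz",**c)
hsv=cv2.cvtColor(c["frame"],cv2.COLOR_BGR2HSV)
m=(hsv[...,0]>12)&(hsv[...,0]<30)&(hsv[...,1]>90)
P=W[m&(abs(W[...,0]-.675)<.04)&(abs(W[...,1]-.165)<.04)&(W[...,2]>.06)&(W[...,2]<.13)];print(len(P),P.min(0),P.max(0)); circ(P,"cage")
cv2.imwrite("pics/s3.png",cv2.resize(c["frame"][100:260,200:380],None,fx=3,fy=3))
E
```

```text
t 6.25 pos [0.6743 0.1648 0.0767] q [0.0692 0.5929 1.3826 0.     1.1662 0.0712] F [ 0.587  -1.0959 -0.8928] open 53.101926231964555 grip 62.92953176423907
shift [ -10.0678 -115.9767   36.7156] rv [-0.0001  0.     -0.002 ]
322 [0.6449 0.1373 0.078 ] [0.7135 0.1948 0.1292]
cage [678.5772 170.0517] r 35.0 n 322
```

View pics/s3.png

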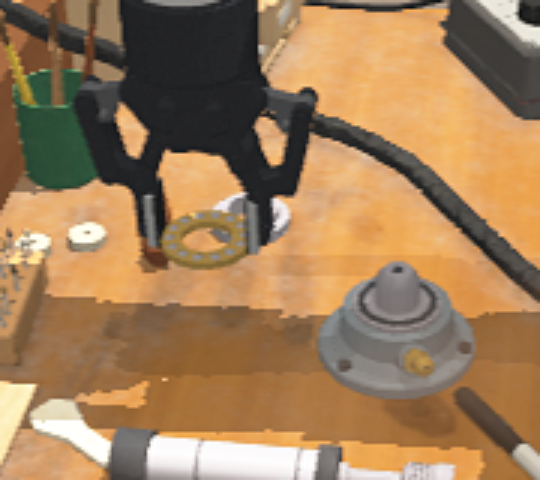

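The cage is held level between the fingertips.

>>> {"name": "jog_arm", "arguments": {"series": [[[-2,-20,0,0,0,0,50],[-2,-25,0,0,0,0,50],[-2,-25,0,0,0,0,50],[-2,-25,0,0,0,0,50],[-2,-15,0,0,0,0,50],[0,-6,0,0,0,0,50],[0,0,0,0,0,0,50],[0,0,3,0,0,0,50],[0,0,3,0,0,0,50],[0,0,0,0,0,0,50]]]}}

```text
time_s: 7.3
eef_pos: [0.5587, 0.155, 0.07]
eef_rot: [-0.0, 0.708, 0.706, -0.0]
wrist_force: [0.5, -0.3, -1.3]
opening: 0.616
grasp_force: 63.0
```

```bash
python3 d.py .5583 .155 .038 90; python3 - <<'E'
from bench import ctrl
import cv2,numpy as np
a=ctrl.camera("side");b=ctrl.camera("top");np.savez("side3.npz",**a)
cv2.imwrite("pics/s4.png",np.hstack([cv2.resize(a["frame"][130:250,270:390],None,fx=3.2,fy=3.2),cv2.resize(b["frame"][165:285,270:390],None,fx=3.2,fy=3.2)]))
E
```

```text
t 7.3 pos [0.5587 0.155  0.07  ] q [0.0661 0.3849 1.7077 0.     1.0497 0.0682] F [ 0.5092 -0.286  -1.2815] open 52.59923352678038 grip 63.00471615046263
shift [-0.0156 -0.3283 32.0206] rv [-0.0008  0.     -0.0022]
```

View pics/s4.png

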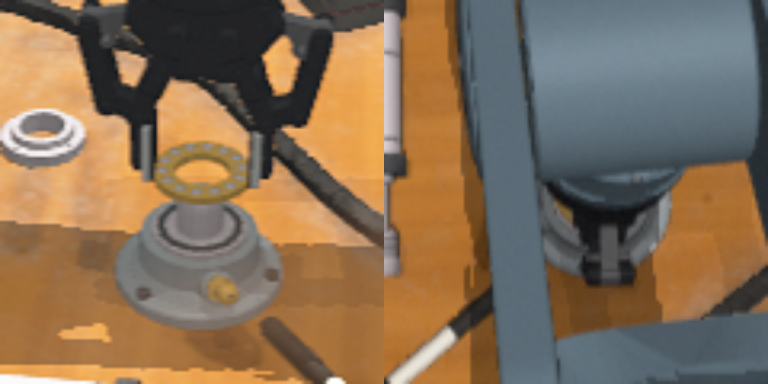

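The cage is centred over the spindle. The cap, at left, lies hub up. I'm lowering the cage now.

>>> {"name": "jog_arm", "arguments": {"series": [[[0,0,5,0,0,0,50],[0,0,6,0,0,0,50],[0,0,6,0,0,0,50],[0,0,6,0,0,0,50],[0,0,4,0,0,0,50],[0,0,2,0,0,0,50],[0,0,2,0,0,0,50],[0,0,0.5,0,0,0,50],[0,0,0,0,0,0,50],[0,0,0,0,0,0,50]]]}}

```text
time_s: 8.4
eef_pos: [0.5587, 0.1551, 0.0395]
eef_rot: [0.0, 0.708, 0.706, 0.0]
wrist_force: [0.2, 0.2, -0.9]
opening: 0.621
grasp_force: 63.0
```

>>> {"name": "jog_arm", "arguments": {"series": [[[0,0,1,0,0,0,50],[0,0,1,0,0,0,50],[0,0,1,0,0,0,50],[0,0,0,0,0,0,50],[0,0,0,0,0,0,50],[0,0,0,0,0,0,60],[0,0,0,0,0,0,68],[0,0,0,0,0,0,68],[0,0,-3,0,0,0,68],[0,0,-10,0,0,0,68]]]}}

```text
time_s: 9.4
eef_pos: [0.5576, 0.155, 0.0488]
eef_rot: [-0.001, 0.708, 0.706, -0.001]
wrist_force: [-0.5, 0.5, -0.5]
opening: 0.794
grasp_force: 0.0
```

>>> {"name": "jog_arm", "arguments": {"series": [[[0,0,-20,0,0,0,68],[0,0,-20,0,0,0,68],[-20,20,-20,0,0,0,68],[-30,20,0,0,0,0,68],[-30,30,0,0,0,0,68],[-30,30,0,0,0,0,68],[-17,17,0,0,0,0,68],[0,0,10,0,0,0,68],[0,0,20,0,0,0,68],[0,0,0,0,0,0,68]]]}}

```text
time_s: 10.4
eef_pos: [0.6723, 0.0287, 0.0762]
eef_rot: [-0.003, 0.708, 0.706, -0.002]
wrist_force: [-0.8, 0.8, -0.7]
opening: 0.79
grasp_force: 0.0
```

```bash
python3 d.py .6745 .0277 -.0025 90; python3 - <<'E'
from meas import *
from bench import ctrl
c=ctrl.camera("side");W=cloud(c)
hsv=cv2.cvtColor(c["frame"],cv2.COLOR_BGR2HSV)
m=(hsv[...,0]>12)&(hsv[...,0]<30)&(hsv[...,1]>110)
P=W[m&(np.hypot(W[...,0]-.5583,W[...,1]-.156)<.034)&(W[...,2]>.03)&(W[...,2]<.13)];print(len(P),np.percentile(P,[2,50,98],0));circ(P,"cage")
circ(near(W,(.5583,.156),.034,.040,.05),"cage2");circ(near(W,(.5583,.155),.02,.060,.07),"spindle top");circ(near(W,(.674,.029),.036,.004,.02),"cap")
E
```

```text
t 10.4 pos [0.6723 0.0287 0.0762] q [-0.1335  0.5561  1.4407  0.0003  1.151  -0.1317] F [-0.8296  0.7687 -0.6839] open 67.47962175130515 grip 0.0
shift [-1.0413  2.6851 78.6744] rv [-0.0062 -0.0011 -0.0019]
207 [[0.5309 0.1349 0.0393]
 [0.5532 0.1687 0.0434]
 [0.5823 0.1838 0.0456]]
cage [557.7971 156.5714] r 28.6 n 207
cage2 [557.7971 156.5714] r 28.6 n 334
spindle top [557.5385 158.3164] r 11.8 n 51
cap [673.2909  30.3324] r 29.6 n 305
```

The cage is seated, with its top at about z 46 mm. Next is the cap.

>>> {"name": "jog_arm", "arguments": {"series": [[[-1,2,15,0,0,0,68],[0,0.5,20,0,0,0,68],[0,0,20,0,0,0,68],[0,0,12,0,0,0,68],[0,0,6,0,0,0,68],[0,0,4,0,0,0,68],[0,0,1.5,0,0,0,68],[0,0,0,0,0,0,60],[0,0,0,0,0,0,50],[0,0,0,0,0,0,50]]]}}

```text
time_s: 11.45
eef_pos: [0.6784, 0.0268, 0.0028]
eef_rot: [0.0, 0.708, 0.706, 0.0]
wrist_force: [-4.0, 0.7, 8.3]
opening: 0.6
grasp_force: 60.9
```

>>> {"name": "jog_arm", "arguments": {"series": [[[0,0,0,0,0,0,50],[0,0,0,0,0,0,50],[0,0,-3,0,0,0,50],[0,0,-10,0,0,0,50],[0,0,-20,0,0,0,50],[0,0,-25,0,0,0,50],[0,0,-20,0,0,0,50],[0,0,-8,0,0,0,50],[0,0,0,0,0,0,50],[0,0,0,0,0,0,50]]]}}

```text
time_s: 12.45
eef_pos: [0.6772, 0.0269, 0.086]
eef_rot: [-0.0, 0.708, 0.706, -0.0]
wrist_force: [0.0, -0.1, -1.6]
opening: 0.602
grasp_force: 58.6
```

```bash
python3 d.py .558 .155 .0455 90; python3 - <<'E'
from meas import *
from bench import ctrl
c=ctrl.camera("side");W=cloud(c)
P=near(W,(.674,.03),.026,.07,.12);print(len(P),np.percentile(P,[2,50,98],0))
v,u=[int(x) for x in (150,290)]
cv2.imwrite("pics/s5.png",cv2.resize(c["frame"][90:250,220:400],None,fx=3,fy=3))
E
```

```text
t 12.45 pos [0.6772 0.0269 0.086 ] q [-0.135   0.55    1.4276  0.      1.1652 -0.1329] F [ 0.0369 -0.1415 -1.5797] open 51.41426942253551 grip 58.57759060614626
shift [ 127.8252 -119.3716   40.6622] rv [-0.0011 -0.0002 -0.0021]
330 [[0.6504 0.0098 0.0825]
 [0.6733 0.0382 0.0919]
 [0.6965 0.0549 0.0981]]
```

View pics/s5.png

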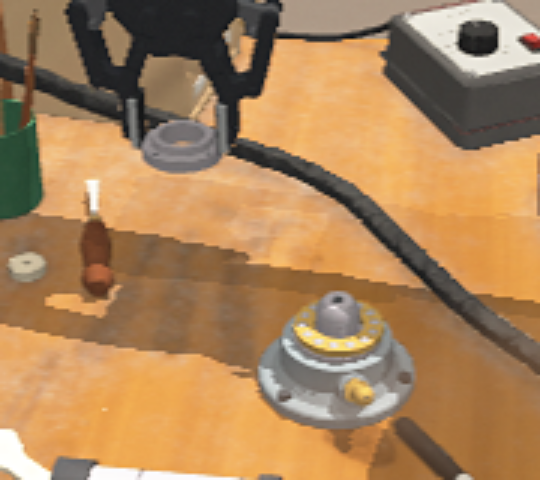

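The cap is held hub up, near the top of its flange and roughly level. I'm carrying it over the spindle.

>>> {"name": "jog_arm", "arguments": {"series": [[[16,-15,0,0,0,0,50],[21,-20,0,0,0,0,50],[25,-24,0,0,0,0,50],[25,-24,0,0,0,0,50],[21,-18,0,0,0,0,50],[13,-12,0,0,0,0,50],[6.3,-6.2,0,0,0,0,50],[0,0,0,0,0,0,50],[0,0,0,0,0,0,50],[0,0,0,0,0,0,50]]]}}

```text
time_s: 13.5
eef_pos: [0.5598, 0.1535, 0.0869]
eef_rot: [0.0, 0.708, 0.706, 0.0]
wrist_force: [-0.5, -0.4, -1.4]
opening: 0.596
grasp_force: 58.6
```

```bash
python3 d.py .558 .1542 .0495 90; python3 - <<'E'
from meas import *
from bench import ctrl
c=ctrl.camera("side");W=cloud(c)
P=near(W,(.558,.156),.024,.075,.12);print(len(P),np.percentile(P,[2,50,98],0))
Q=P[P[:,2]>np.percentile(P[:,2],98)-.004];A=np.c_[Q[:,:2]-Q[:,:2].mean(0),np.ones(len(Q))];print("plane",np.linalg.lstsq(A,Q[:,2],rcond=None)[0],len(Q));circ(Q,"hub")
cv2.imwrite("pics/s6.png",cv2.resize(c["frame"][130:250,270:390],None,fx=4,fy=4))
E
```

```text
t 13.5 pos [0.5598 0.1535 0.0869] q [ 0.0634  0.3603  1.7007 -0.0003  1.0798  0.0666] F [-0.4584 -0.356  -1.4398] open 50.89249009045717 grip 58.60690019806498
shift [ 0.7133 -1.8278 37.395 ] rv [ 0.0008  0.0002 -0.0031]
335 [[0.5365 0.1363 0.0843]
 [0.5581 0.1555 0.0944]
 [0.579  0.1785 0.0994]]
plane [-0.0025  0.0065  0.0976] 139
hub [559.3176 155.231 ] r 21.5 n 139
```

View pics/s6.png

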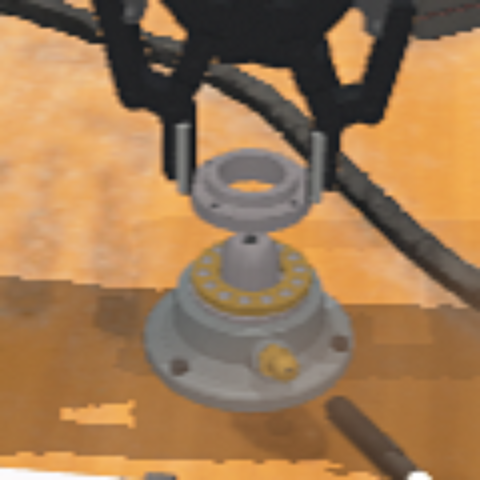

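Cap level and nearly centred; I shift it about 1.5 mm and lower it.

>>> {"name": "jog_arm", "arguments": {"series": [[[1.2,-1.6,4,0,0,0,50],[0,0,6,0,0,0,50],[0,0,7,0,0,0,50],[0,0,6,0,0,0,50],[0,0,5,0,0,0,50],[0,0,4,0,0,0,50],[0,0,2,0,0,0,50],[0,0,1,0,0,0,50],[0,0,0,0,0,0,50],[0,0,0,0,0,0,50]]]}}

```text
time_s: 14.55
eef_pos: [0.5581, 0.1554, 0.0522]
eef_rot: [0.001, 0.708, 0.706, 0.001]
wrist_force: [5.2, -1.3, -1.5]
opening: 0.597
grasp_force: 58.8
```

>>> {"name": "jog_arm", "arguments": {"series": [[[0,0,1,0,0,0,50],[0,0,1,0,0,0,50],[0,0,0.5,0,0,0,50],[0,0,0,0,0,0,50],[0,0,0,0,0,0,50],[0,0,0,0,0,0,50],[0,0,0,0,0,0,50],[0,0,0,0,0,0,50],[0,0,0,0,0,0,50],[0,0,0,0,0,0,50]]]}}

```text
time_s: 15.55
eef_pos: [0.5581, 0.1555, 0.0499]
eef_rot: [0.001, 0.708, 0.706, 0.001]
wrist_force: [6.1, -1.7, 0.5]
opening: 0.596
grasp_force: 59.5
```

>>> {"name": "jog_arm", "arguments": {"series": [[[0,0,0.5,0,0,0,50],[0,0,0,0,0,0,50],[0,0,0,0,0,0,60],[0,0,0,0,0,0,68],[0,0,0,0,0,0,68],[0,0,-3,0,0,0,68],[0,0,-10,0,0,0,68],[0,0,-20,0,0,0,68],[0,0,-30,0,0,0,68],[0,0,-30,0,0,0,68]]]}}

```text
time_s: 16.55
eef_pos: [0.5568, 0.1557, 0.1432]
eef_rot: [-0.0, 0.708, 0.706, -0.0]
wrist_force: [0.7, 0.7, 0.5]
opening: 0.796
grasp_force: 0.0
```

>>> {"name": "jog_arm", "arguments": {"series": [[[0,0,-25,0,0,0.14,75],[0,0,-15,0,0,0.14,75],[0,0,0,0,0,0.14,75],[0,0,0,0,0,0.14,75],[0,0,0,0,0,0.14,75],[0,0,0,0,0,0.14,75],[0,0,0,0,0,0.14,75],[0,0,0,0,0,0.14,75],[0,0,0,0,0,0.14,75],[0,0,0,0,0,0.14,75]]]}}

```text
time_s: 17.55
eef_pos: [0.5571, 0.1557, 0.1827]
eef_rot: [-0.0, 0.997, 0.081, 0.0]
wrist_force: [0.5, -0.2, 0.5]
opening: 0.876
grasp_force: 0.0
```

```bash
python3 d.py .5945 .292 .05 -0.6; python3 - <<'E'
from meas import *
from bench import ctrl
c=ctrl.camera("side");W=cloud(c)
Q=near(W,(.558,.156),.024,.0575,.0615);circ(near(W,(.558,.156),.034,.050,.0575),"flange")
Q=near(W,(.558,.156),.026,.0575,.0605);circ(Q,"hub");A=np.c_[Q[:,:2]-Q[:,:2].mean(0),np.ones(len(Q))];print("plane",np.linalg.lstsq(A,Q[:,2],rcond=None)[0])
circ(near(W,(.558,.156),.055,.006,.0125),"foot")
E
```

```text
t 17.55 pos [0.5571 0.1557 0.1827] q [0.0674 0.2351 1.6448 0.0001 1.2612 1.475 ] F [ 0.4555 -0.1798  0.4923] open 74.80693358987781 grip 0.0
shift [  58.9519 -128.4233  132.715 ] rv [-0.0001 -0.0005  0.1736]
flange [556.8278 158.0862] r 28.7 n 251
hub [556.1169 156.49  ] r 21.7 n 139
plane [ 0.0027 -0.004   0.0592]
foot [558.0527 156.7841] r 49.5 n 450
```

```bash
python3 - <<'E'
from meas import *
for f,yc in(("top0",.2893),("side0",.2945)):
    c=np.load(f+".npz");W=cloud(c)
    G=W[(abs(W[...,1]-yc)<.02)&(W[...,0]>.49)&(W[...,0]<.73)&(W[...,2]>.004)]
    print(f);print(" ".join("%d:%.0f/%.0f"%(x*1000,np.ptp(Q[:,1])*1000,Q[:,2].max()*1000) for x in np.r_[np.arange(.502,.514,.002),np.arange(.532,.55,.002),np.arange(.562,.596,.002),np.arange(.67,.712,.002)] if len(Q:=G[abs(G[:,0]-x)<.001])>1))
E
```

```text
top0
532:22/30 534:21/30 536:22/31 538:22/31 540:18/29 542:17/28 544:10/22 546:10/22 548:10/24 550:10/22 562:8/23 564:6/23 566:4/23 568:7/22 570:6/24 572:12/24 574:12/26 576:14/27 578:31/35 580:33/35 582:32/38 584:30/34 586:33/35 588:32/36 590:29/36 592:26/34 594:26/34 670:24/31 672:25/31 674:24/35 676:25/32 678:24/31 680:25/32 682:25/34 684:33/36 686:32/35 688:33/36 690:30/36 692:33/35 694:33/37 696:31/36 698:32/37 700:29/34 702:33/35 704:32/36 706:8/32 708:2/5 710:4/5
side0
514:13/30 532:20/29 534:17/29 536:18/28 538:17/31 540:18/29 542:13/26 544:8/24 546:8/22 548:7/24 550:8/22 562:10/23 564:9/22 566:6/22 568:6/23 570:10/23 572:8/24 574:12/25 576:14/25 578:29/34 580:27/35 582:24/34 584:23/34 586:25/34 588:26/35 590:22/32 592:21/31 594:21/31 670:19/31 672:20/31 674:16/31 676:22/32 678:20/32 680:24/31 682:23/31 684:34/35 686:24/35 688:25/34 690:26/33 692:24/34 694:23/35 696:24/35 698:23/34 700:25/34 702:22/35 704:25/34 708:0/21
```

>>> {"name": "jog_arm", "arguments": {"series": [[[0,-20,0,0,0,0.087,70],[10,-25,0,0,0,0.087,60],[10,-25,20,0,0,0,60],[12,-25,20,0,0,0,60],[12,-20,20,0,0,0,60],[10,-10,20,0,0,0,60],[0,0,20,0,0,0,60],[0,0,0,0,0,0,60],[0,0,0,0,0,0,60],[0,0,0,0,0,0,60]]]}}

```text
time_s: 18.6
eef_pos: [0.607, 0.2808, 0.0836]
eef_rot: [-0.0, 1.0, -0.002, 0.001]
wrist_force: [0.8, -0.3, 1.0]
opening: 0.699
grasp_force: 0.0
```

```bash
python3 d.py .5945 .292 .05 -0.6; python3 - <<'E'
from bench import ctrl
import cv2
c=ctrl.camera("side");cv2.imwrite("pics/s7.png",cv2.resize(c["frame"][130:290,190:410],None,fx=3,fy=3))
E
```

```text
t 18.6 pos [0.607  0.2808 0.0836] q [ 0.2563  0.5337  1.4577 -0.      1.1479  1.8317] F [ 0.7818 -0.2676  0.9568] open 59.655540380019154 grip 0.0
shift [-12.6463 -11.0892  33.5948] rv [-0.0005 -0.0022  0.0058]
```

View pics/s7.png

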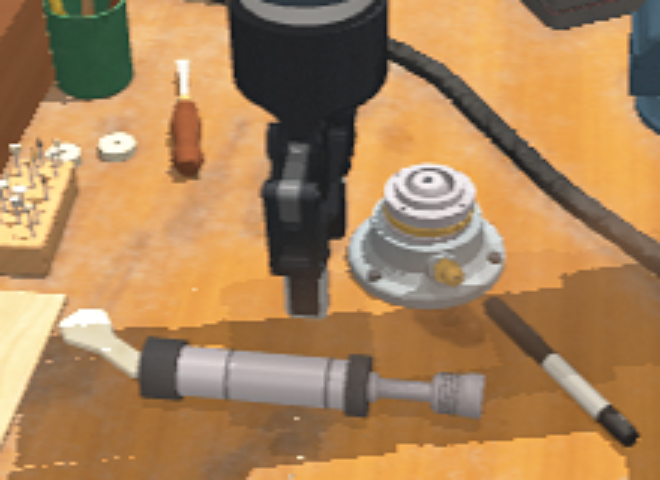

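The cap is seated, hub up, on the cage (430,195), and the gun lies below the gripper. Its edges put the gun origin at x = 0.627, so I grip at x = 0.602, just behind the front collar.

>>> {"name": "jog_arm", "arguments": {"series": [[[-3,-6,10,0,0,0.006,60],[-2,-5,15,0,0,0,60],[0,0,15,0,0,0,60],[0,0,15,0,0,0,60],[0,0,12,0,0,0,60],[0,0,8,0,0,0,60],[0,0,4,0,0,0,60],[0,0,1.5,0,0,0,50],[0,0,0,0,0,0,38],[0,0,0,0,0,0,24]]]}}

```text
time_s: 19.65
eef_pos: [0.602, 0.2917, 0.0023]
eef_rot: [0.0, 1.0, -0.006, 0.001]
wrist_force: [-2.1, -0.9, 0.8]
opening: 0.307
grasp_force: 59.1
```

>>> {"name": "jog_arm", "arguments": {"series": [[[0,0,0,0,0,0,20],[0,0,0,0,0,0,20],[0,0,0,0,0,0,20],[0,0,-3,0,0,0,20],[0,0,-8,0,0,0,20],[0,0,-15,0,0,0,20],[0,0,-20,0,0,0,20],[0,0,-20,0,0,0,20],[0,0,-15,0,0,0,20],[0,0,0,0,0,0,20]]]}}

```text
time_s: 20.65
eef_pos: [0.6032, 0.2926, 0.0859]
eef_rot: [-0.001, 1.0, -0.006, 0.003]
wrist_force: [1.8, 0.3, -4.0]
opening: 0.307
grasp_force: 59.7
```

```bash
python3 d.py .602 .292 .1 -0.6; python3 - <<'E'
from bench import ctrl
import cv2
c=ctrl.camera("side");cv2.imwrite("pics/s8.png",cv2.resize(c["frame"][100:290,190:410],None,fx=3,fy=3))
E
```

```text
t 20.65 pos [0.6032 0.2926 0.0859] q [0.275  0.5319 1.4552 0.0001 1.1488 1.8567] F [ 1.825   0.2603 -4.0041] open 26.205143425902367 grip 59.736886750906706
shift [ -1.1368   0.5927 -14.1332] rv [-0.0017 -0.0053 -0.0005]
```

View pics/s8.png

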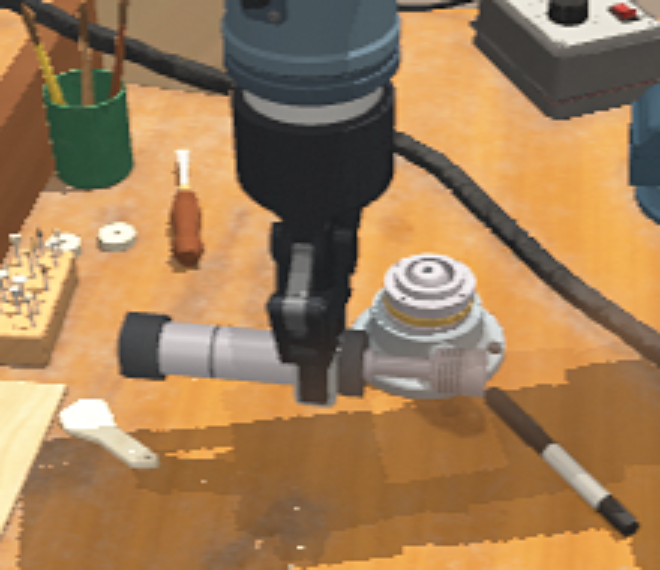

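The gun is held level with its collar against the pads, the blank is free, and the cap and cage are in place. I'll work from numbers only now, since the picture allowance is used up.

>>> {"name": "jog_arm", "arguments": {"series": [[[0,0,-20,0,0,0,20],[0,0,-30,0,0,0,20],[0,0,-30,0,0,-0.1,20],[0,0,-20,0,0,-0.12,20],[0,0,-10,0,0,-0.12,20],[0,0,0,0,0,-0.12,20],[0,0,0,0,0,-0.12,20],[0,0,0,0,0,-0.12,20],[0,0,0,0,0,-0.12,20],[0,0,0,0,0,-0.12,20]]]}}

```text
time_s: 21.7
eef_pos: [0.6003, 0.2916, 0.1903]
eef_rot: [-0.0, 0.893, 0.45, -0.002]
wrist_force: [0.4, 1.5, -3.5]
opening: 0.305
grasp_force: 60.0
```

>>> {"name": "jog_arm", "arguments": {"series": [[[0,0,0,0,0,-0.12,20],[0,0,0,0,0,-0.12,20],[0,0,0,0,0,-0.12,20],[0,0,0,0,0,-0.12,20],[0,0,0,0,0,-0.12,20],[0,0,0,0,0,-0.12,20],[0,0,0,0,0,-0.12,20],[0,0,0,0,0,-0.08,20],[0,0,0,0,0,-0.056,20],[0,0,0,0,0,0,20]]]}}

```text
time_s: 22.7
eef_pos: [0.6004, 0.2916, 0.1905]
eef_rot: [-0.001, 0.58, 0.815, -0.001]
wrist_force: [-0.6, -0.1, -4.3]
opening: 0.306
grasp_force: 60.0
```

>>> {"name": "jog_arm", "arguments": {"series": [[[0,0,0,0,0.06,0,20],[0,0,0,0,0.08,0,20],[0,0,0,0,0.08,0,20],[0,0,0,0,0.08,0,20],[0,0,0,0,0.08,0,20],[0,0,0,0,0.08,0,20],[0,0,0,0,0.0636,0,20],[0,0,0,0,0,0,20],[0,0,0,0,0,0,20],[0,0,0,0,0,0,20]]]}}

```text
time_s: 23.7
eef_pos: [0.6011, 0.2923, 0.1923]
eef_rot: [-0.21, 0.56, 0.787, 0.15]
wrist_force: [-0.1, 0.5, -5.0]
opening: 0.308
grasp_force: 59.9
```

```bash
cat > g.py <<'E'
from d import *
def target(yaw,tilt,H,s,seat=(-75,0,-14.7)):
    Rt=down(yaw)@R.from_rotvec([0,tilt,0]).as_matrix()
    n=Rt[:,0]; return H+s*n-Rt@(np.array(seat)/1000),Rt
u=np.array([np.cos(np.radians(109.2)),np.sin(np.radians(109.2)),0])
H=np.array([.558,.155,.038])+.0646*u
E
python3 - <<'E'
from g import *
p,Rt=target(109.2,np.pi/6,H,.06);print(p,Rt[:,0]);delta(p,Rt)
E
```

```text
[0.4959 0.3334 0.0928] [-0.2848  0.8179  0.5   ]
t 23.7 pos [0.6011 0.2923 0.1923] q [ 0.037   0.4583  1.4209  0.5012  1.4466 -0.4075] F [-0.1101  0.5397 -5.    ] open 26.32468949248609 grip 59.92735475068912
shift [ 13.9153 -85.9301 122.8847] rv [ 0.0004  0.0015 -0.0007]
```

>>> {"name": "jog_arm", "arguments": {"series": [[[2,-15,5,0,0,0,20],[3,-20,10,0,0,0,20],[3,-20,20,0,0,0,20],[3,-20,20,0,0,0,20],[3,-11,20,0,0,0,20],[0,0,20,0,0,0,20],[0,0,17,0,0,0,20],[0,0,11,0,0,0,20],[0,0,0,0,0,0,20],[0,0,0,0,0,0,20]]]}}

```text
time_s: 24.7
eef_pos: [0.4963, 0.3335, 0.0934]
eef_rot: [-0.21, 0.56, 0.787, 0.15]
wrist_force: [0.9, 0.0, -4.8]
opening: 0.309
grasp_force: 60.0
```

```bash
cat > look.py <<'E'
from g import *
from meas import near,circ
# gun points in tool frame, per camera; brass points
o=ctrl.get_obs();R0=rot(o["eef_rot"]);p,Rt=target(109.2,np.pi/6,H,.06);delta(p,Rt,o)
for n in("side","top"):
    c=ctrl.camera(n);W=cloud(c);np.savez(n+"g.npz",**c)
    T=(W-o["eef_pos"])@R0*1000
    hsv=cv2.cvtColor(c["frame"],cv2.COLOR_BGR2HSV)
    G=T[(abs(T[...,1])<22)&(abs(T[...,2]+15)<22)&(T[...,0]<-14)&(T[...,0]>-95)]
    for a in range(-95,-14,5):
        Q=G[(G[:,0]>=a)&(G[:,0]<a+5)]
        if len(Q)>4: print(n,a,len(Q),"y",np.percentile(Q[:,1],[3,97]),"z",np.percentile(Q[:,2],[3,97]))
    for a in range(14,80,12):
        Q=T[(abs(T[...,1])<22)&(abs(T[...,2]+15)<22)&(T[...,0]>a)&(T[...,0]<a+12)]
        if len(Q)>4: print(n,"grip",a,len(Q),"y",np.percentile(Q[:,1],[3,97]),"z",np.percentile(Q[:,2],[3,97]))
    m=(hsv[...,0]>12)&(hsv[...,0]<28)&(hsv[...,1]>110)&(abs(W[...,0]-H[0])<.03)&(abs(W[...,1]-H[1])<.03)&(W[...,2]>.025)
    if m.sum(): P=W[m];print(n,"brass",len(P),P.mean(0),"tool",((P-o["eef_pos"])@R0*1000).mean(0))
E
python3 look.py
```

```text
t 24.7 pos [0.4963 0.3335 0.0934] q [ 0.1168  0.4113  1.7188  0.5526  1.1932 -0.4738] F [ 0.8882  0.0319 -4.8218] open 26.38457091232565 grip 60.049708352889866
shift [-0.3113 -0.4028  0.5073] rv [0.001  0.0005 0.0001]
side -80 6 y [-5.1724 11.2947] z [-22.8318  -9.565 ]
side -20 6 y [-6.5348  0.175 ] z [-30.6838 -30.0993]
side grip 14 60 y [-18.2006  13.9354] z [-31.8896  -8.1176]
side grip 26 50 y [-2.2411 13.4014] z [-27.2353  -7.0274]
side grip 38 58 y [-4.7335 13.6669] z [-27.1042  -8.7259]
side grip 50 59 y [-5.5867 13.61  ] z [-27.0619  -7.7868]
side grip 62 58 y [-2.0604 13.6909] z [-26.8423  -8.9199]
side grip 74 8 y [ 5.4046 16.4604] z [-28.5388  -9.9022]
side brass 18 [0.5448 0.2209 0.074 ] tool [-115.5872    8.8079  -44.2901]
top grip 14 103 y [-13.7474  10.9617] z [-29.618  -18.8033]
top grip 26 100 y [-13.5889  11.9357] z [-30.0116 -16.6703]
top grip 38 111 y [-13.5572  11.9306] z [-29.9508 -17.4619]
top grip 50 107 y [-13.7423  11.9938] z [-29.2622 -16.6575]
top grip 62 113 y [-13.2599  12.0643] z [-29.4478 -18.3974]
top grip 74 111 y [-15.5077  13.448 ] z [-31.1727 -16.6692]
```

>>> {"name": "jog_arm", "arguments": {"series": [[[-5,-0.4,0.5,0,0,0,20],[-8,0,0,0,0,0,20],[-8,0,0,0,0,0,20],[-8,0,0,0,0,0,20],[-6,0,0,0,0,0,20],[-4,0,0,0,0,0,20],[-1,0,0,0,0,0,20],[0,0,0,0,0,0,20],[0,0,0,0,0,0,20],[0,0,0,0,0,0,20]]]}}

```text
time_s: 25.8
eef_pos: [0.5067, 0.3009, 0.0725]
eef_rot: [-0.211, 0.56, 0.787, 0.15]
wrist_force: [1.0, -0.2, -4.3]
opening: 0.305
grasp_force: 60.1
```

```bash
cat > st.py <<'E'
from g import *
o=ctrl.get_obs();R0=rot(o["eef_rot"]);p,Rt=target(109.2,np.pi/6,H,0);delta(p,Rt,o)
print("F tool",R0.T@o["wrist_force"],"M tool",R0.T@o["torque"])
E
python3 st.py; python3 look.py | grep -v grip
```

```text
t 25.8 pos [0.5067 0.3009 0.0725] q [ 0.0576  0.4466  1.7212  0.5453  1.1875 -0.5401] F [ 0.9874 -0.2457 -4.3475] open 26.03988020723613 grip 60.05194687983021
shift [-20.2062   0.4467  -0.4162] rv [ 0.0006 -0.     -0.0005]
F tool [-2.6556  0.8508  3.4872] M tool [ 0.0084 -0.7074  0.0361]
shift [39.7938  0.4172 -0.4156] rv [ 0.0006 -0.     -0.0005]
side -20 5 y [-7.7405  5.1948] z [-30.7962 -30.2734]
side brass 13 [0.5538 0.2171 0.1018] tool [-67.2298  16.9398 -72.609 ]
```

>>> {"name": "jog_arm", "arguments": {"series": [[[-2,0.4,-0.4,0,0,0,20],[-2,0,0,0,0,0,20],[-2,0,0,0,0,0,20],[-2,0,0,0,0,0,20],[-2,0,0,0,0,0,20],[0,0,0,0,0,0,20],[0,0,0,0,0,0,20],[0,0,0,0,0,0,20],[0,0,0,0,0,0,20],[0,0,0,0,0,0,20]]]}}

```text
time_s: 26.9
eef_pos: [0.51, 0.2924, 0.0677]
eef_rot: [-0.211, 0.56, 0.787, 0.15]
wrist_force: [-0.4, 0.2, -4.8]
opening: 0.306
grasp_force: 60.1
```

```bash
python3 st.py
```

```text
t 26.9 pos [0.51   0.2924 0.0677] q [ 0.0424  0.4565  1.719   0.5426  1.1874 -0.5556] F [-0.4074  0.241  -4.8311] open 26.13096078399011 grip 60.05123455775902
shift [-9.9658  0.1249 -0.0344] rv [ 0.0005  0.     -0.0008]
F tool [-2.1025 -0.3061  4.3645] M tool [ 0.0393 -0.6958  0.0375]
```

>>> {"name": "jog_arm", "arguments": {"series": [[[-2,0,0,0,0,0,20],[-2,0,0,0,0,0,20],[-1,0,0,0,0,0,20],[-1,0,0,0,0,0,20],[0,0,0,0,0,0,20],[0,0,0,0,0,0,20],[0,0,0,0,0,0,20],[0,0,0,0,0,0,20],[0,0,0,0,0,0,20],[0,0,0,0,0,0,20]]]}}

```text
time_s: 27.9
eef_pos: [0.512, 0.2874, 0.0648]
eef_rot: [-0.211, 0.56, 0.787, 0.15]
wrist_force: [2.0, 2.4, -3.3]
opening: 0.307
grasp_force: 60.1
```

```bash
python3 st.py
```

```text
t 27.9 pos [0.512  0.2874 0.0648] q [ 0.0335  0.4624  1.7179  0.5413  1.1865 -0.5651] F [ 1.9548  2.4209 -3.2778] open 26.188113102562035 grip 60.1029174879659
shift [-3.8483 -0.1442  0.1039] rv [ 0.0011  0.0001 -0.0008]
F tool [-0.213   2.6383  3.6633] M tool [-0.3933 -0.3243 -0.2324]
```

>>> {"name": "jog_arm", "arguments": {"series": [[[0,0.7,0,0,0,0,20],[-1,0.3,0,0,0,0,20],[-1,0,0,0,0,0,20],[-1,0,0,0,0,0,20],[-1,0,0,0,0,0,20],[0,0,0,0,0,0,20],[0,0,0,0,0,0,20],[0,0,0,0,0,0,20],[0,0,0,0,0,0,20],[0,0,0,0,0,0,20]]]}}

```text
time_s: 28.9
eef_pos: [0.5139, 0.2842, 0.0625]
eef_rot: [-0.211, 0.56, 0.787, 0.15]
wrist_force: [2.0, -2.6, -5.2]
opening: 0.306
grasp_force: 60.1
```

```bash
python3 st.py
```

```text
t 28.9 pos [0.5139 0.2842 0.0625] q [ 0.0279  0.4682  1.7149  0.5396  1.1868 -0.5703] F [ 2.0246 -2.5635 -5.175 ] open 26.16355383817034 grip 60.14106780057773
shift [ 0.4754 -0.8338 -0.0247] rv [ 0.0005  0.0004 -0.0012]
F tool [-5.2581  1.0737  2.9411] M tool [-0.012  -1.2129 -0.0319]
```

The axial force has turned to a pull, so the coupler has snapped on. Now I push the nozzle in.

>>> {"name": "jog_arm", "arguments": {"series": [[[-1,0,0,0,0,0,20],[-1,0,0,0,0,0,20],[-1,0,0,0,0,0,20],[-1,0,0,0,0,0,20],[-1,0,0,0,0,0,20],[-1,0,0,0,0,0,20],[0,0,0,0,0,0,20],[0,0,0,0,0,0,20],[0,0,0,0,0,0,20],[0,0,0,0,0,0,20]]]}}

```text
time_s: 29.9
eef_pos: [0.5148, 0.2819, 0.061]
eef_rot: [-0.213, 0.559, 0.787, 0.151]
wrist_force: [-3.3, 9.3, 2.0]
opening: 0.304
grasp_force: 61.0
```

```bash
python3 st.py
```

```text
t 29.9 pos [0.5148 0.2819 0.061 ] q [ 0.0217  0.4731  1.7135  0.5427  1.1894 -0.5796] F [-3.3329  9.338   2.0284] open 25.950177528564925 grip 60.95729386433959
shift [ 3.3124 -0.8971 -0.0673] rv [ 0.0001 -0.0045 -0.0001]
F tool [ 9.5861 -0.0776  3.2436] M tool [ 0.0106  1.0314 -0.0223]
```

>>> {"name": "jog_arm", "arguments": {"series": [[[-1,0,0,0,0,0,20],[-1,0,0,0,0,0,20],[-1,0,0,0,0,0,20],[-1,0,0,0,0,0,20],[-1,0,0,0,0,0,20],[-1,0,0,0,0,0,20],[-1,0,0,0,0,0,20],[-1,0,0,0,0,0,20],[0,0,0,0,0,0,20],[0,0,0,0,0,0,20]]]}}

```text
time_s: 30.9
eef_pos: [0.5168, 0.276, 0.0575]
eef_rot: [-0.213, 0.559, 0.787, 0.152]
wrist_force: [-3.9, 11.1, 4.9]
opening: 0.31
grasp_force: 61.3
```

```bash
python3 st.py
```

```text
t 30.9 pos [0.5168 0.276  0.0575] q [ 0.0107  0.4809  1.7117  0.5418  1.1898 -0.5918] F [-3.9296 11.1224  4.878 ] open 26.47459789775029 grip 61.29352791875135
shift [10.5045 -0.8821 -0.0133] rv [-0.0002 -0.0059  0.0001]
F tool [12.6446 -0.0523  1.7478] M tool [0.1301 1.5254 0.0453]
```

>>> {"name": "jog_arm", "arguments": {"series": [[[-1,0,0,0,0,0,20],[-1,0,0,0,0,0,20],[0,0,0,0,0,0,20],[0,0,0,0,0,0,20],[0,0,0,0,0,0,20],[0,0,0,0,0,0,20],[0,0,0,0,0,0,20],[0,0,0,0,0,0,20],[0,0,0,0,0,0,20],[0,0,0,0,0,0,20]]]}}

```text
time_s: 31.9
eef_pos: [0.5172, 0.2746, 0.0566]
eef_rot: [-0.213, 0.559, 0.787, 0.152]
wrist_force: [-3.6, 12.0, 5.4]
opening: 0.306
grasp_force: 61.4
```

```bash
python3 st.py; python3 look.py | grep "grip"; python3 - <<'E'
from meas import *
c=np.load("topg.npz");W=cloud(c);circ(near(W,(.558,.154),.034,.050,.0575),"flange");circ(near(W,(.558,.154),.026,.0575,.0625),"hub")
c=np.load("sideg.npz");W=cloud(c);circ(near(W,(.558,.156),.034,.050,.0575),"flange");circ(near(W,(.558,.156),.026,.0575,.0605),"hub")
E
```

```text
t 31.9 pos [0.5172 0.2746 0.0566] q [ 0.0081  0.4829  1.7113  0.5415  1.1899 -0.5948] F [-3.6025 12.0388  5.3828] open 26.13764184515393 grip 61.38262356980704
shift [12.2554 -0.8353 -0.0196] rv [-0.0003 -0.0062  0.0002]
F tool [13.553   0.5608  1.6987] M tool [0.0725 1.6298 0.0453]
t 31.9 pos [0.5172 0.2746 0.0566] q [ 0.0081  0.4829  1.7113  0.5415  1.1899 -0.5948] F [-3.6025 12.0388  5.3828] open 26.13764184515393 grip 61.38262356980704
side grip 14 50 y [-16.2261  16.5146] z [-31.5862  -8.8224]
side grip 26 42 y [-5.2557 13.4299] z [-26.647   -7.0211]
side grip 38 40 y [-5.9855 13.5379] z [-26.4715  -5.483 ]
side grip 50 46 y [-5.1693 13.7784] z [-26.2362  -7.3082]
side grip 62 37 y [-2.0051 13.7691] z [-26.0593 -11.0238]
side grip 74 9 y [ 6.624  16.7741] z [-26.2231 -10.5236]
top grip 14 83 y [-14.2438  11.6576] z [-28.9904 -17.1478]
top grip 26 90 y [-13.8332  11.442 ] z [-28.477  -16.1849]
top grip 38 94 y [-14.1274  11.1747] z [-29.0465 -16.5157]
top grip 50 90 y [-14.1018  11.5407] z [-28.4696 -15.3049]
top grip 62 98 y [-13.3401  11.7332] z [-28.1646 -15.388 ]
top grip 74 91 y [-15.811   12.7854] z [-30.4764 -16.6789]
flange [0. 0.] r 0.0 n 0
hub [0. 0.] r 0.0 n 0
flange [557.0267 157.3208] r 28.3 n 114
hub [557.4824 157.6775] r 20.1 n 43
```

```bash
python3 -c "
from bench import ctrl
print(ctrl.hand_in())"
```

```text
the job is handed in; nothing more can be done
None
```

I handed the job in at about 32 s, but no verdict came back, so these are my own readings: the cage and cap lie flat on the spindle with the hub up. The coupler is snapped on, with the nozzle about 10.5 mm in (worked out from the push force) and the gun still gripped. I viewed 11 pictures, one over the limit of 10.

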